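# Put the domed forming heads back in their caddy

### The arm

A 6-joint arm with a two-finger parallel gripper is mounted at the origin on the work surface. World frame = base frame: x ahead of the robot, y to its left, z up, the work surface at z = 0. Lengths are in m, angles in degrees, forces in N, time in s.
With the tool pointing down it reaches from about 0.325 to 0.775 m from the base axis. Payload 5.5 kg.
Tool frame: the origin (TCP) lies midway between the tips of the shut fingers; the grasp point (between the pads) lies 19 mm behind it; z points along the fingers, y is the direction in which the jaws open and shut (so a half turn about z gives the same grasp; the last joint's range is limited). The gripper opens to 88 mm and grips with 3 to 60 N. Pads are 20 mm wide; open, the fingers measure 115 mm over their backs; the gripper's body (75 mm by 178 mm) begins 61 mm behind the grasp point.
Start: joints at [-73.264, 5.22, 70.514, -0, 104.267, -3.249], TCP at [0.205, -0.564, 0.223] pointing down, gripper open.
Joint ranges: [-164.24, 164.24], [-49.07, 125.15], [9.68, 141.18], [-86.29, 266.29], [3.28, 154.24], [-151.56, 151.56]. Speed limits (degrees/s): [147.25, 147.25, 172.46, 180, 180, 180].

### API

Orientations are given as [roll, pitch, yaw] about the fixed x, y, z axes, in that order (R = Rz(yaw) Ry(pitch) Rx(roll)).
In Python, from plant import ctrl gives the robot as it stands. The module is installed in compiled form; this text tells all that it offers.
- The arm moves only by the tool drive_tool, never from a script. Its argument "motion" is a list of rows, each a list of 3 entries, a list of its own where there are three numbers: the finger opening in mm, from 0 to 87.8, then the shift along the tool's x, y, z in mm, then the turn about the tool's z in rad. A call has 1 to 12 rows; each row shifts and turns the commanded pose from where the row before left it, along the tool's axes as they then stand; what a row does not reach is not made up. A row lasts 1/8 s, in which the tool goes at most 62.5 mm and 10.7 degrees, less where a joint would pass 70% of its speed; a pose out of reach is approached as far as the arm can. A call is refused whole if a number of a shift passes 62.5 or a number of a turn 0.188, either way. A call with a gripper value outside its range is refused whole. The fingers move at their own pace and stop on an object; "squeeze" is the grip in N (left out, the last holds). Time passes only in rows, so rows that do not move let the fingers close. It gives the time, the measured TCP pose, the force and the opening at its end, in the units of the state.
- ctrl.read_state(): the state, without advancing time (a new reading comes with each control period).
- ctrl.snapshot(name): name is "scene" or "top"; returns a dict with "color" (384x512x3 uint8, red, green, blue), "K" (3x3 intrinsics, pixels), "D" ([k1, k2, p1, p2, k3] as OpenCV has them; the pictures are not rectified), "rvec" (rotation vector, rad) and "tvec" (3), from world to camera coordinates, as OpenCV has them. Camera axes: x right, y down, z forward; pixel columns grow to the right and rows downward; lengths in m; the calibration is good to about 2 mm. A picture is of the moment at which its call begins. There is no depth.
- ctrl.finish_job(): hands the job in, once; it reports no verdict.
Trained networks look in the newest picture that a camera, given by its name, has taken for a name from the list of things; names that differ only in an ending like _2 or _b are one class to them, and where a whole thing is asked for, a point or a joint stands for the part that bears it (a point fixed in the world has none). Each returns a list of dicts, best first, with "confidence" (0 to 1); they miss things now and then, are a little off and sometimes report something else, mostly with a low value. They report only what shows in the picture. A call takes as long as a camera call. They do not tell look-alikes from the thing itself.
- ctrl.look_for(query, camera): "rect" ([left, top, width, height] in pixels, round what is visible of it).
The state is a dict: "clock": time; "joint_positions": joint angles; "qd": joint speeds; "joint_torque": joint torques, N m; "position": TCP position; "ee_rot": TCP orientation; "wrist_force": force on the tool from outside, world axes, zero at the start; "ft_torque": the same for the moment, N m; "finger_gap": finger opening in m.
Only numpy, scipy, OpenCV 4.12 (cv2) and the standard library are available. Lean on these libraries where they do the work, as an engineer would, in place of code of your own. Each camera call takes 0.05 s, during which the arm holds its last target. There are 200 camera calls.

### The job

Put the three dome-topped steel forming heads away in the wooden caddy: each one stands upright on the floor of the round pocket made for its size, the smallest in the smallest pocket, the middle one in the middle-sized, the largest in the largest. Leave the flat-topped head and the pointed cone head standing where they are; they belong to another set.

Things in the scene. Friction and masses are not known exactly. Their poses are not given: they have to be found in the camera images.
- dome_small: The smallest of the three dome-topped forming heads: solid bare steel, round, 26 mm in diameter, with a straight upright side from its flat foot up to 32 mm, above it a smooth low dome to a total height of 40 mm. Stands loose and upright on the table. Origin: centre of the underside; z up along its axis.
- dome_medium: The middle of the three dome-topped forming heads: solid bare steel, round, 42 mm in diameter, with a straight upright side from its flat foot up to 32 mm, above it a smooth low dome to a total height of 44 mm. Stands loose and upright on the table. Origin: centre of the underside; z up along its axis.
- dome_large: The largest of the three dome-topped forming heads: solid bare steel, round, 58 mm in diameter, with a straight upright side from its flat foot up to 32 mm, above it a smooth low dome to a total height of 48 mm. Stands loose and upright on the table. Origin: centre of the underside; z up along its axis.
- flat_head: Look-alike that does not belong: bare steel round head with a flat top and a dark round socket in its middle, 42 mm in diameter, 42 mm tall, straight-sided to 38 mm with a chamfer above. Loose, upright on the table. Origin: centre of the underside; z up.
- cone_head: Look-alike that does not belong: bare steel round head with a pointed conical top, 58 mm in diameter at the foot, straight side to 20 mm, then a cone to 56 mm. Loose, upright on the table. Origin: centre of the underside; z up.
- caddy: The low dark-wood caddy, fixed to the table: 282 mm long (its x axis), 102 mm wide (its y axis), walls 18 mm tall, holding three pale wooden pocket blocks in a row along its x axis, 90 mm apart. Origin: centre of the underside; z up.
- pocket_small: Pale wooden block in the caddy, 88 x 88 x 14 mm, fixed, with the smallest round pocket: 41 mm in diameter, 11 mm deep, its floor stained dark, in its middle. Its place in the row varies. Origin: on the pocket's axis at the block's underside, 6 mm above the table; the pocket's floor is 3 mm, its mouth 14 mm above the origin (9 and 20 mm above the table). Axes as the caddy's.
- pocket_medium: Pale wooden block in the caddy, 88 x 88 x 14 mm, fixed, with the middle-sized round pocket: 57 mm in diameter, 11 mm deep, its floor stained dark, in its middle. Its place in the row varies. Origin: on the pocket's axis at the block's underside, 6 mm above the table; the pocket's floor is 3 mm, its mouth 14 mm above the origin (9 and 20 mm above the table). Axes as the caddy's.
- pocket_large: Pale wooden block in the caddy, 88 x 88 x 14 mm, fixed, with the largest round pocket: 73 mm in diameter, 11 mm deep, its floor stained dark, in its middle. Its place in the row varies. Origin: on the pocket's axis at the block's underside, 6 mm above the table; the pocket's floor is 3 mm, its mouth 14 mm above the origin (9 and 20 mm above the table). Axes as the caddy's.
There are look-alikes about, which are no part of the job. What is shaped like the flat_head but pink is not meant.

How it is judged:
By the outcome, as a careful person would: the job done as asked, in the order asked, and still so for the second after the job is handed in, with the robot touching nothing.
It also fails if it takes over 86 s, if anything falls off the work surface, if the arm or the gripper's body presses on something with over 40 N, if the wrist force passes 120 N, or if a joint passes its speed limit or range.

## Working session

There is one attempt and no reset: what is moved stays moved. The work goes in short steps, Python scripts to look and compute and a tool call to move; the robot and the scene stay as the last step left them, time stands still between calls to the robot, and variables do not carry over. Pictures are saved under pics/ and viewed, about 12 in all and at most 16, crops included, and the job is handed in when it is done.

Besides the shell and the picture viewer there is one more tool, called after "Request:" by a JSON object that holds its "name" and its "arguments", one argument or row to a line. drive_tool: Moves the arm, as the interface text tells. Its arguments: {"type":"object","properties":{"motion":{"type":"array"},"squeeze":{"type":"number"}},"required":["motion"]}

```bash
mkdir -p pics; cat > h.py <<'E'
import numpy as np, cv2
from plant import ctrl
def snap(n,f=None):
    s=ctrl.snapshot(n)
    if f: cv2.imwrite('pics/'+f,cv2.cvtColor(s['color'],cv2.COLOR_RGB2BGR))
    return s
def ray(s,uv,z):
    K,D,rv,t=[np.array(s[k],float) for k in('K','D','rvec','tvec')]
    R=cv2.Rodrigues(rv)[0]
    p=cv2.undistortPoints(np.array(uv,float).reshape(-1,1,2),K,D).reshape(-1,2)
    d=np.c_[p,np.ones(len(p))]@R; c=-R.T@t.ravel()
    return c+d*((z-c[2])/d[:,2])[:,None]
def proj(s,P):
    K,D,rv,t=[np.array(s[k],float) for k in('K','D','rvec','tvec')]
    return cv2.projectPoints(np.array(P,float).reshape(-1,1,3),rv,t,K,D)[0].reshape(-1,2)
E
python3 - <<'E'
from h import *
for c in('scene','top'):
    s=snap(c,c+'0.png'); R=cv2.Rodrigues(np.array(s['rvec'],float))[0]
    print(c,'cam',(-R.T@np.array(s['tvec'],float).ravel()).round(3), np.array(s['K']).round(0).tolist())
    for q in('dome_small','dome_medium','dome_large','flat_head','cone_head','caddy','pocket_small','pocket_medium','pocket_large'):
        for r in ctrl.look_for(q,c)[:4]:
            x,y,w,h=r['rect']; z=.02
            print(q,np.round(r['rect'],1).tolist(),round(r['confidence'],2),ray(s,[[x+w/2,y+h/2]],z)[0].round(3)[:2].tolist())
print(ctrl.read_state())
E
```

```text
scene cam [1.011 0.217 0.864] [[434.0, 0.0, 259.0], [0.0, 434.0, 191.0], [0.0, 0.0, 1.0]]
dome_small [245.0, 174.1, 12.1, 15.5] 0.49 [0.493, 0.03]
dome_small [214.3, 219.3, 27.3, 26.8] 0.4 [0.633, 0.022]
dome_medium [299.4, 166.8, 17.3, 23.5] 0.89 [0.446, 0.154]
dome_medium [94.5, 169.0, 53.5, 44.9] 0.49 [0.606, -0.25]
dome_large [215.3, 220.1, 25.0, 26.1] 0.66 [0.634, 0.022]
flat_head [402.5, 221.8, 26.6, 24.2] 0.78 [0.517, 0.414]
flat_head [364.3, 208.3, 24.8, 28.5] 0.77 [0.514, 0.327]
flat_head [364.6, 246.4, 20.4, 22.9] 0.75 [0.599, 0.337]
flat_head [347.6, 173.6, 16.8, 24.7] 0.57 [0.433, 0.265]
cone_head [271.6, 227.7, 27.4, 28.3] 0.63 [0.618, 0.147]
caddy [92.0, 119.9, 112.2, 98.2] 0.98 [0.53, -0.217]
pocket_small [124.6, 145.0, 45.7, 41.2] 0.9 [0.521, -0.223]
pocket_small [365.4, 210.1, 22.5, 26.8] 0.52 [0.517, 0.327]
pocket_medium [147.6, 119.5, 51.9, 36.8] 0.76 [0.425, -0.196]
pocket_large [92.2, 171.7, 54.7, 43.2] 0.94 [0.612, -0.252]
pocket_large [365.3, 209.2, 22.4, 29.1] 0.49 [0.517, 0.327]
top cam [0.311 0.048 1.314] [[450.0, 0.0, 250.0], [0.0, 450.0, 197.0], [0.0, 0.0,
[... 734 characters left out ...]
6.1] 0.75 [0.601, -0.254]
{'clock': 1.0, 'joint_positions': array([-7.32640314e+01,  5.22117824e+00,  7.05137636e+01,  5.83161049e-04,
        1.04267541e+02, -3.24774134e+00]), 'qd': array([ 0.00339159, -0.01735843,  0.04712589,  0.00143473, -0.08990753,
       -0.03671342]), 'joint_torque': array([ 1.01468504e-03, -4.46204638e+01, -4.06516242e+01,  6.99140131e-02,
        1.94619305e-02, -2.62212114e-05]), 'position': array([ 0.20506603, -0.56388175,  0.22261669]), 'ee_rot': array([-1.79997553e+02, -7.04929018e-04,  1.99838537e+01]), 'wrist_force': array([ 0.50590629, -0.04121777,  0.36225722]), 'ft_torque': array([ 0.00790846, -0.03235382,  0.000364  ]), 'finger_gap': 0.08789931510864614}
```

View pics/top0.png

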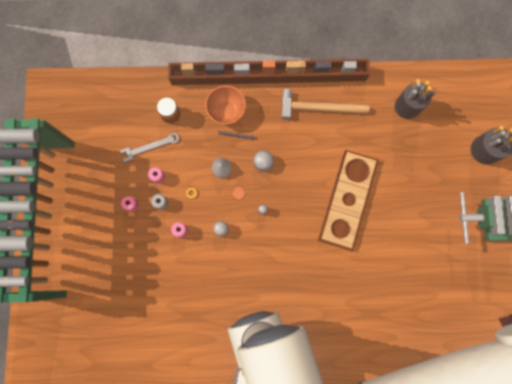

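View pics/scene0.png

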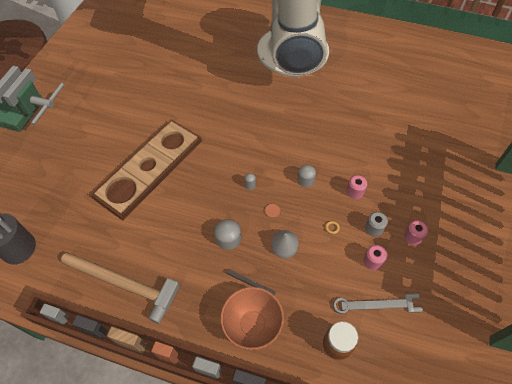

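Candidates (scene pixels): small dome (250,181), medium dome (307,176), large dome (228,234), cone (285,243), grey flat head (376,223), pink look-alikes (358,187), (417,232), (376,257). Pockets: medium (173,141), small (149,165), large (121,190). I'll refine these and check a close crop.

```bash
cat >> h.py <<'E'
from scipy.optimize import least_squares
HEADS={'S':(.013,.040),'M':(.021,.044),'L':(.029,.048)}
def model(x,y,r,h,z0=0):
    a=np.linspace(0,2*np.pi,48); P=[]
    for rr,z in((r,0),(r,.032),(r*.85,.032+(h-.032)*.45),(r*.5,.032+(h-.032)*.85),(0.001,h)):
        P+= [np.c_[x+rr*np.cos(a),y+rr*np.sin(a),np.full(48,z+z0)]]
    return np.vstack(P)
def sil(s,x,y,r,h,z0=0):
    p=cv2.convexHull(proj(s,model(x,y,r,h,z0)).astype(np.float32)); 
    m=cv2.moments(p); return np.array([m['m10']/m['m00'],m['m01']/m['m00']]),m['m00'],p
def mask(s,c,rad):
    hsv=cv2.cvtColor(s['color'],cv2.COLOR_RGB2HSV); g=(hsv[...,1]<75).astype(np.uint8)
    n,l,st,ce=cv2.connectedComponentsWithStats(g)
    i=min((i for i in range(1,n) if 25<st[i,4]<1500),key=lambda i:np.hypot(*(ce[i]-c)))
    return ce[i],st[i,4],l==i
def locate(s,k,xy,z0=0):
    r,h=HEADS[k]; ce,area,m=mask(s,sil(s,*xy,r,h,z0)[0],30)
    q=least_squares(lambda v:sil(s,v[0],v[1],r,h,z0)[0]-ce,xy,x_scale=.01).x
    return q,area,sil(s,*q,r,h,z0)[1]
def pocket(s,xy,r):
    c=proj(s,[[*xy,.02]])[0]; v=cv2.cvtColor(s['color'],cv2.COLOR_RGB2HSV)[...,2]
    yy,xx=np.mgrid[:384,:512]; w=np.hypot(xx-c[0],yy-c[1])<13
    lo,hi=v[w].min(),np.percentile(v[w],95) ; g=((v<(float(lo)+hi)/2)&(np.hypot(xx-c[0],yy-c[1])<22)).astype(np.uint8)
    n,l,st,ce=cv2.connectedComponentsWithStats(g)
    i=l[int(round(c[1])),int(round(c[0]))]
    return ray(s,[ce[i]],.018)[0][:2],st[i,4]
E
python3 - <<'E'
from h import *
im=[]
for c in('scene','top'):
    s=snap(c); I=cv2.cvtColor(s['color'],cv2.COLOR_RGB2BGR); b=cv2.resize(I,None,fx=4,fy=4,interpolation=cv2.INTER_CUBIC)
    for k,xy in dict(S=(.49,.028),M=(.44,.149),L=(.635,.02)).items():
        q,a,ma=locate(s,k,xy); print(c,k,q.round(4),'area',a,round(ma))
        cv2.polylines(b,[np.int32(sil(s,*q,*HEADS[k])[2]*4+1.5)],True,(0,255,0),1)
    for k,xy,r in(('S',(.518,-.225),.0205),('M',(.430,-.196),.0285),('L',(.605,-.253),.0365)):
        q,a=pocket(s,xy,r); print(c,'pocket',k,q.round(4),a)
        t=np.linspace(0,6.28,40); cv2.polylines(b,[np.int32(proj(s,np.c_[q[0]+r*np.cos(t),q[1]+r*np.sin(t),0*t+.02])*4+1.5)],True,(255,255,0),1)
    im.append(b)
cv2.imwrite('pics/c1.png',cv2.resize(im[0][460:1060,340:1640],(800,369))); cv2.imwrite('pics/c2.png',im[1][570:1030,800:1560])
E
```

```text
scene S [0.4899 0.0258] area 157 166
scene M [0.4363 0.1479] area 329 346
scene L [0.6349 0.021 ] area 652 679
scene pocket S [ 0.5173 -0.2242] 147
scene pocket M [ 0.4319 -0.1957] 285
scene pocket L [ 0.6047 -0.2531] 338
top S [0.4902 0.0274] area 58 75
top M [0.4358 0.15  ] area 151 184
top L [0.6352 0.0235] area 300 343
top pocket S [ 0.5162 -0.223 ] 134
top pocket M [ 0.4308 -0.1945] 282
top pocket L [ 0.6012 -0.252 ] 429
```

View pics/c1.png

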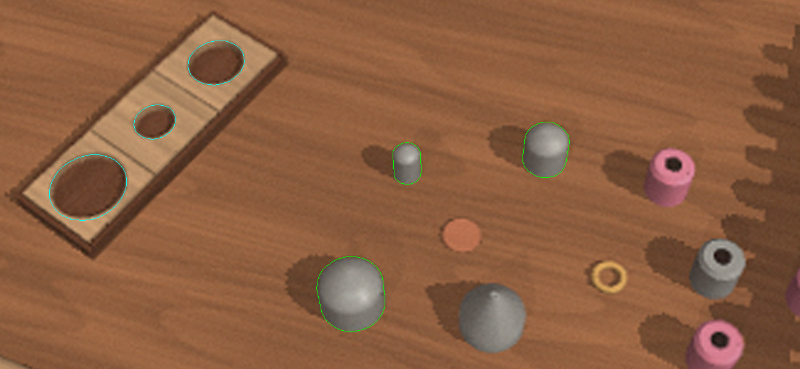

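View pics/c2.png

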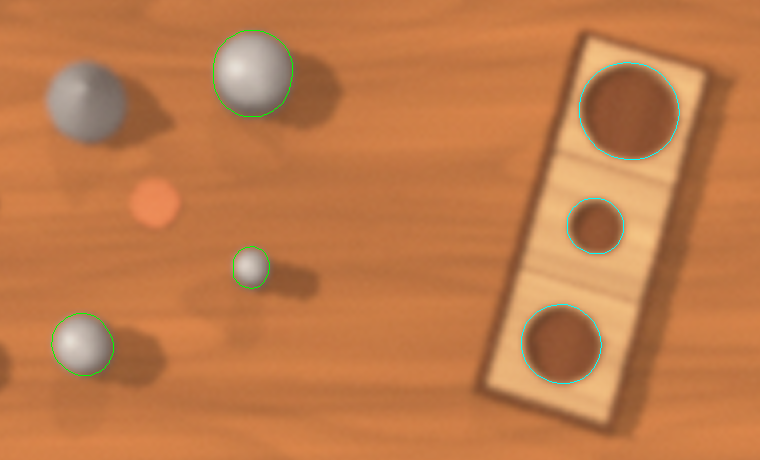

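Only the grey steel dome-tops match the descriptions and sizes. The outlines fit and both cameras agree to about 2.5 mm. The crops show S at (407,163), M at (546,150), L at (351,293), and the pockets ringed correctly. Targets are S (.490,.0265), M (.436,.149), L (.635,.022); pockets are S (.517,-.2235), M (.4315,-.195), L (.603,-.2525). Moving now.

Request:
{"name": "drive_tool", "arguments": {
  "motion": [
    [60,[39.1,-38.1,6],0],
    [60,[39.1,-38.1,6],0],
    [60,[39.1,-38.1,6],0],
    [60,[39.1,-38.1,6],0],
    [60,[39.1,-38.1,6],0],
    [60,[39.1,-38.1,6],0],
    [60,[39.1,-38.1,6],0],
    [60,[39.1,-38.1,6],0],
    [60,[39.1,-38.1,6],0],
    [60,[39.1,-38.1,6],0],
    [60,[39.1,-38.1,6],0],
    [60,[39.1,-38.1,6],0]
  ],
  "squeeze": 20
}}

```text
clock: 2.6
position: [0.4903, 0.028, 0.1508]
ee_rot: [180.0, -0.0, 20.0]
wrist_force: [0.9, -0.5, -0.3]
finger_gap: 0.0599
```

Request:
{"name": "drive_tool", "arguments": {
  "motion": [
    [60,[0,1.4,40],0],
    [60,[0,0,40],0],
    [60,[0,0,35],0],
    [60,[0,0,15],0],
    [60,[0,0,6.5],0],
    [60,[0,0,0],0],
    [20,[0,0,0],0],
    [20,[0,0,0],0],
    [20,[0,0,0],0],
    [20,[0,0,0],0],
    [20,[0,0,0],0],
    [20,[0,0,0],0]
  ]
}}

```text
clock: 4.1
position: [0.4904, 0.0249, 0.0144]
ee_rot: [180.0, -0.0, 20.0]
wrist_force: [-0.5, -0.1, 2.1]
finger_gap: 0.0252
```

Request:
{"name": "drive_tool", "arguments": {
  "motion": [
    [15,[0,0,-5],0],
    [15,[0,0,-20],0],
    [15,[0,0,-35],0],
    [15,[-10,40.4,0],0],
    [15,[-10,40.4,0],0],
    [15,[-10,40.4,0],0],
    [15,[-10,40.4,0],0],
    [15,[-10,40.4,0],0],
    [15,[-10,40.4,0],0],
    [15,[0,0,0],0],
    [15,[0,0,0],0]
  ]
}}

```text
clock: 5.48
position: [0.5164, -0.2231, 0.0737]
ee_rot: [-179.9, 0.0, 20.0]
wrist_force: [0.1, 0.2, -1.0]
finger_gap: 0.0253
```

```bash
python3 - <<'E'
from h import *
p=ctrl.read_state()['position'];print(p)
for c in('scene','top'):
    s=snap(c); I=cv2.cvtColor(s['color'],cv2.COLOR_RGB2BGR)
    if c=='scene':
        b=cv2.resize(I,None,fx=5,fy=5,interpolation=cv2.INTER_CUBIC)
        cv2.polylines(b,[np.int32(sil(s,p[0],p[1],*HEADS['S'],p[2]-.0144)[2]*5+2)],True,(0,255,0),1)
        cv2.imwrite('pics/s1.png',b[500:1100,400:1200])
E
```

```text
[ 0.51640435 -0.223055    0.07370382]
```

View pics/s1.png

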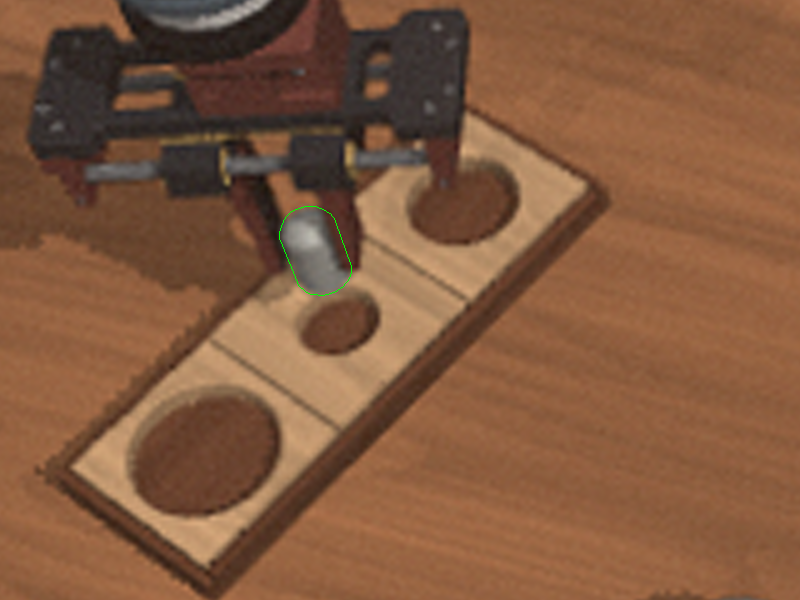

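The small head is held upright at (315,250), in line with its pocket at (340,320). Lowering it.

Request:
{"name": "drive_tool", "arguments": {
  "motion": [
    [15,[0,0,25],0],
    [15,[0,0,15],0],
    [15,[0,0,6],0],
    [15,[0,0,3.5],0],
    [15,[0,0,0.5],0],
    [15,[0,0,0],0]
  ]
}}

```text
clock: 6.32
position: [0.517, -0.2237, 0.0248]
ee_rot: [180.0, -0.0, 20.0]
wrist_force: [0.1, 0.2, -1.5]
finger_gap: 0.0255
```

Request:
{"name": "drive_tool", "arguments": {
  "motion": [
    [15,[0,0,1.2],0],
    [15,[0,0,0],0],
    [46,[0,0,0],0],
    [46,[0,0,0],0],
    [46,[0,0,0],0],
    [46,[0,0,0],0],
    [46,[0,0,-15],0],
    [46,[0,0,-40],0],
    [70,[0,0,-30],0],
    [70,[0,0,0],0]
  ]
}}

```text
clock: 7.58
position: [0.5184, -0.2244, 0.1124]
ee_rot: [179.7, -0.3, 20.0]
wrist_force: [0.3, -0.6, -0.1]
finger_gap: 0.0623
```

Request:
{"name": "drive_tool", "arguments": {
  "motion": [
    [75,[6.4,-47.2,0],0],
    [75,[6.4,-47.2,0],0],
    [75,[6.4,-47.2,0],0],
    [75,[6.4,-47.2,0],0],
    [75,[6.4,-47.2,0],0],
    [75,[6.4,-47.2,0],0],
    [75,[6.4,-47.2,0],0],
    [75,[6.4,-47.2,0],0],
    [75,[0,0,0],0],
    [75,[0,0,0],0]
  ]
}}

```text
clock: 8.82
position: [0.4355, 0.1485, 0.1072]
ee_rot: [180.0, 0.1, 20.0]
wrist_force: [-1.4, 0.0, -1.2]
finger_gap: 0.0748
```

```bash
python3 - <<'E'
from h import *
print(ctrl.read_state()['position'])
s=snap('scene'); q=locate(s,'S',(.517,-.2237),.009);print(q)
b=cv2.resize(cv2.cvtColor(s['color'],cv2.COLOR_RGB2BGR)[90:240,80:280],None,fx=4,fy=4,interpolation=cv2.INTER_CUBIC)
cv2.polylines(b,[np.int32((sil(s,*q[0],*HEADS['S'],.009)[2]-[80,90])*4+1.5)],True,(0,255,0),1)
cv2.imwrite('pics/s2.png',b)
E
```

```text
[0.43545098 0.14847995 0.10718737]
(array([ 0.51607624, -0.22433665]), np.int32(156), 167.8478471748531)
```

View pics/s2.png

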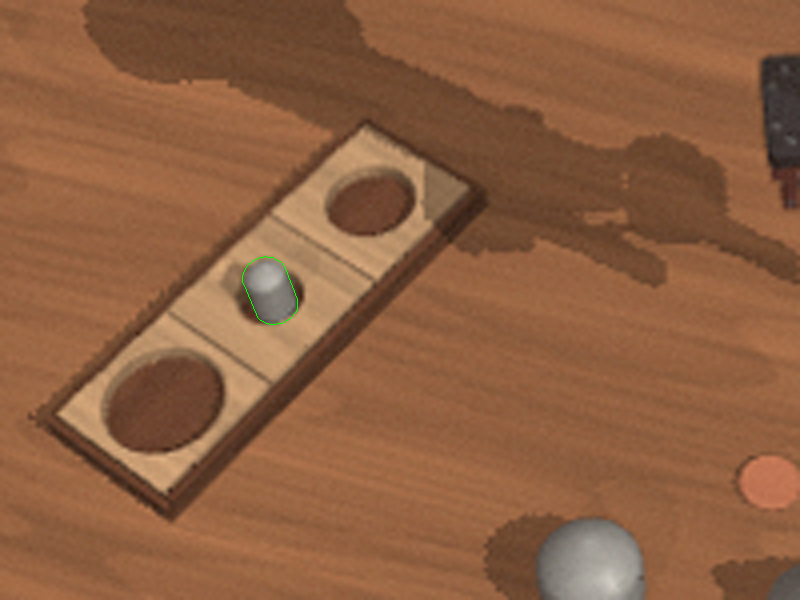

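The small head stands upright in its pocket at (270,290), inside the rim. The middle head is next: descend from z .107 to .0145.

Request:
{"name": "drive_tool", "arguments": {
  "motion": [
    [75,[0,0,40],0],
    [75,[0,0,30],0],
    [75,[0,0,16],0],
    [75,[0,0,6.5],0],
    [75,[0,0,0],0],
    [36,[0,0,0],0],
    [36,[0,0,0],0],
    [36,[0,0,0],0],
    [36,[0,0,0],0],
    [36,[0,0,0],0],
    [36,[0,0,0],0],
    [36,[0,0,0],0]
  ],
  "squeeze": 30
}}

```text
clock: 10.38
position: [0.4361, 0.1486, 0.0158]
ee_rot: [180.0, -0.0, 20.0]
wrist_force: [0.9, -2.7, 3.7]
finger_gap: 0.0411
```

Request:
{"name": "drive_tool", "arguments": {
  "motion": [
    [32,[0,0,-5],0],
    [32,[0,0,-20],0],
    [32,[0,0,-40],0],
    [32,[-15.2,40.2,0],0],
    [32,[-15.2,40.2,0],0],
    [32,[-15.2,40.2,0],0],
    [32,[-15.2,40.2,0],0],
    [32,[-15.2,40.2,0],0],
    [32,[-15.2,40.2,0],0],
    [32,[-15.2,40.2,0],0],
    [32,[-15.2,40.2,0],0],
    [32,[0,0,0],0]
  ]
}}

```text
clock: 11.88
position: [0.4305, -0.1965, 0.0792]
ee_rot: [-179.9, 0.1, 19.8]
wrist_force: [-0.3, 0.9, -4.5]
finger_gap: 0.0412
```

```bash
python3 - <<'E'
from h import *
p=ctrl.read_state()['position'];print(p)
s=snap('scene'); z=p[2]-.0158
b=cv2.resize(cv2.cvtColor(s['color'],cv2.COLOR_RGB2BGR)[80:230,80:280],None,fx=4,fy=4,interpolation=cv2.INTER_CUBIC)
cv2.polylines(b,[np.int32((sil(s,*p[:2],*HEADS['M'],z)[2]-[80,80])*4+1.5)],True,(0,255,0),1)
cv2.imwrite('pics/m1.png',b)
E
```

```text
[ 0.43049955 -0.19649986  0.07919389]
```

View pics/m1.png

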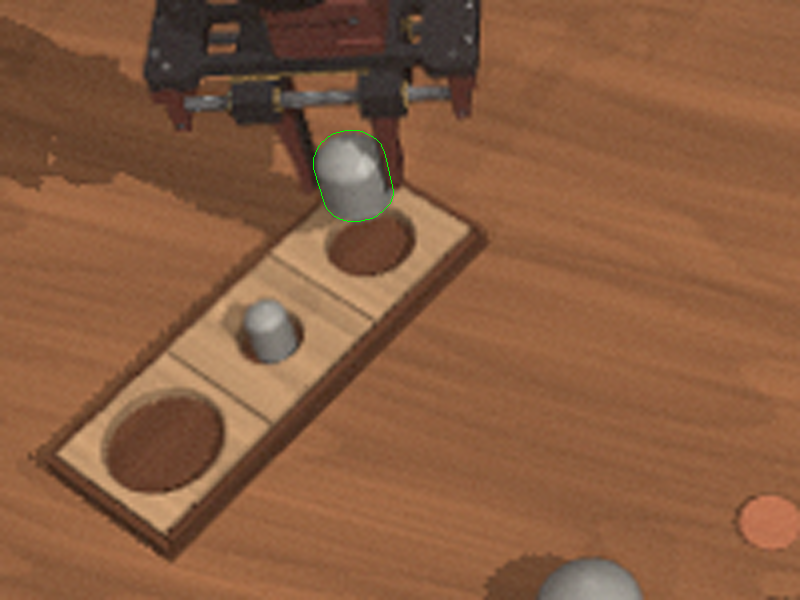

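The middle head is held upright at (353,175), over its pocket at (370,240). Lowering it.

Request:
{"name": "drive_tool", "arguments": {
  "motion": [
    [32,[0,0,25],0],
    [32,[0,0,17],0],
    [32,[0,0,7],0],
    [32,[0,0,3.5],0],
    [32,[0,0,0.5],0],
    [32,[0,0,0],0]
  ]
}}

```text
clock: 12.68
position: [0.4318, -0.1951, 0.0281]
ee_rot: [180.0, -0.0, 20.0]
wrist_force: [-0.3, -1.2, -3.9]
finger_gap: 0.0415
```

Request:
{"name": "drive_tool", "arguments": {
  "motion": [
    [32,[0,0,1.5],0],
    [32,[0,0,1],0],
    [32,[0,0,0],0]
  ]
}}

```text
clock: 13.05
position: [0.4314, -0.1949, 0.0249]
ee_rot: [-180.0, -0.0, 20.0]
wrist_force: [-0.2, 0.2, -3.6]
finger_gap: 0.0413
```

Request:
{"name": "drive_tool", "arguments": {
  "motion": [
    [62,[0,0,0],0],
    [62,[0,0,0],0],
    [62,[0,0,0],0],
    [62,[0,0,0],0],
    [62,[0,0,-15],0],
    [62,[0,0,-40],0],
    [87,[0,0,-35],0],
    [87,[0,0,0],0]
  ]
}}

```text
clock: 14.05
position: [0.4332, -0.1959, 0.1195]
ee_rot: [179.7, -0.3, 20.0]
wrist_force: [0.8, 0.0, -0.4]
finger_gap: 0.0788
```

Request:
{"name": "drive_tool", "arguments": {
  "motion": [
    [87,[44.2,-22.3,0],0],
    [87,[44.2,-22.3,0],0],
    [87,[44.2,-22.3,0],0],
    [87,[44.2,-22.3,0],0],
    [87,[44.2,-22.3,0],0],
    [87,[44.2,-22.3,0],0],
    [87,[0,0,0],0],
    [87,[0,0,0],0]
  ]
}}

```text
clock: 15.05
position: [0.6342, 0.0212, 0.1139]
ee_rot: [-180.0, 0.1, 20.0]
wrist_force: [0.2, -0.2, 0.4]
finger_gap: 0.0872
```

```bash
python3 - <<'E'
from h import *
print(ctrl.read_state()['position'])
s=snap('scene')
for k,xy in(('S',(.517,-.2237)),('M',(.4315,-.195))): print(k,locate(s,k,xy,.009))
b=cv2.resize(cv2.cvtColor(s['color'],cv2.COLOR_RGB2BGR)[90:240,80:280],None,fx=4,fy=4,interpolation=cv2.INTER_CUBIC)
cv2.imwrite('pics/m2.png',b)
E
```

```text
[0.63423296 0.02116632 0.11394523]
S (array([ 0.51599807, -0.22429194]), np.int32(157), 167.8382632775465)
M (array([ 0.43079288, -0.1953521 ]), np.int32(304), 322.50987397809513)
```

View pics/m2.png

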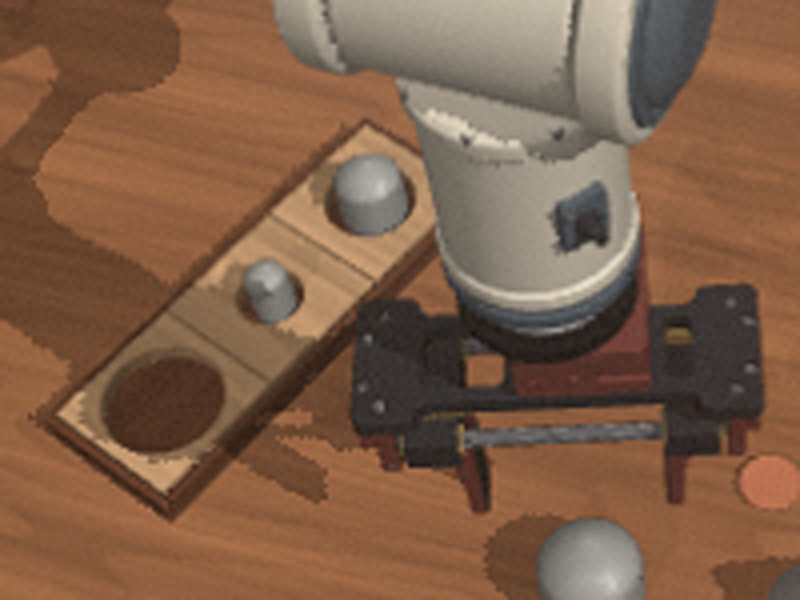

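The middle head stands in its pocket at (370,195). The gripper is centred over the large head at (590,570).

Request:
{"name": "drive_tool", "arguments": {
  "motion": [
    [87,[0,0,40],0],
    [87,[0,0,35],0],
    [87,[0,0,18],0],
    [87,[0,0,6.5],0],
    [87,[0,0,0],0],
    [52,[0,0,0],0],
    [52,[0,0,0],0],
    [52,[0,0,0],0],
    [52,[0,0,0],0],
    [52,[0,0,0],0],
    [52,[0,0,0],0],
    [52,[0,0,0],0]
  ],
  "squeeze": 50
}}

```text
clock: 16.6
position: [0.6353, 0.0213, 0.016]
ee_rot: [180.0, -0.1, 20.0]
wrist_force: [0.4, -1.7, 3.7]
finger_gap: 0.0568
```

Request:
{"name": "drive_tool", "arguments": {
  "motion": [
    [48,[0,0,-5],0],
    [48,[0,0,-20],0],
    [48,[0,0,-40],0],
    [48,[-17.7,35.2,0],0],
    [48,[-17.7,35.2,0],0],
    [48,[-17.7,35.2,0],0],
    [48,[-17.7,35.2,0],0],
    [48,[-17.7,35.2,0],0],
    [48,[-17.7,35.2,0],0],
    [48,[-17.7,35.2,0],0],
    [48,[0,0,0],0],
    [48,[0,0,0],0]
  ]
}}

```text
clock: 18.1
position: [0.6026, -0.2519, 0.0805]
ee_rot: [-179.9, -0.0, 20.0]
wrist_force: [-0.3, 0.4, -6.2]
finger_gap: 0.057
```

```bash
python3 - <<'E'
from h import *
p=ctrl.read_state()['position'];print(p)
s=snap('scene'); z=p[2]-.016
b=cv2.resize(cv2.cvtColor(s['color'],cv2.COLOR_RGB2BGR)[90:240,60:260],None,fx=4,fy=4,interpolation=cv2.INTER_CUBIC)
cv2.polylines(b,[np.int32((sil(s,*p[:2],*HEADS['L'],z)[2]-[60,90])*4+1.5)],True,(0,255,0),1)
cv2.imwrite('pics/l1.png',b)
E
```

```text
[ 0.60257508 -0.25192629  0.08053648]
```

View pics/l1.png

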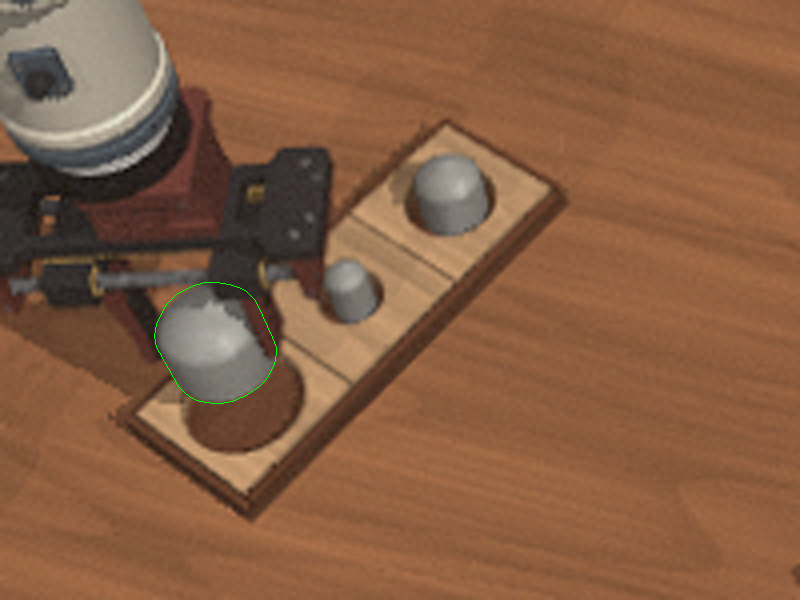

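The large head is held upright at (217,343), over its pocket at (245,400). Lowering it.

Request:
{"name": "drive_tool", "arguments": {
  "motion": [
    [48,[0,0,25],0],
    [48,[0,0,17],0],
    [48,[0,0,7],0],
    [48,[0,0,3.5],0],
    [48,[0,0,1],0],
    [48,[0,0,0.5],0],
    [48,[0,0,0],0],
    [48,[0,0,0],0]
  ]
}}

```text
clock: 19.15
position: [0.6028, -0.2526, 0.0268]
ee_rot: [180.0, -0.0, 20.0]
wrist_force: [-0.7, -0.4, -5.8]
finger_gap: 0.0568
```

Request:
{"name": "drive_tool", "arguments": {
  "motion": [
    [48,[0,0,1.5],0],
    [48,[0,0,0],0],
    [76,[0,0,0],0],
    [76,[0,0,0],0],
    [76,[0,0,0],0],
    [76,[0,0,0],0],
    [76,[0,0,-15],0],
    [76,[0,0,-40],0],
    [76,[0,0,-50],0],
    [76,[-40,0,-40],0],
    [76,[-50,30,0],0],
    [76,[-50,30,0],0]
  ]
}}

```text
clock: 20.65
position: [0.4911, -0.3577, 0.1726]
ee_rot: [179.8, -0.1, 20.1]
wrist_force: [1.0, -1.1, -0.3]
finger_gap: 0.0758
```

Request:
{"name": "drive_tool", "arguments": {
  "motion": [
    [76,[-50,30,0],0],
    [76,[-50,30,0],0],
    [76,[-30,50,0],0],
    [76,[0,0,0],0],
    [76,[0,0,0],0]
  ]
}}

```text
clock: 21.28
position: [0.4072, -0.5043, 0.1706]
ee_rot: [180.0, -0.0, 20.0]
wrist_force: [-0.1, 0.1, 0.5]
finger_gap: 0.0755
```

```bash
python3 - <<'E'
from h import *
st=ctrl.read_state();print(st['position'],st['clock'])
P={'S':(.517,-.2237),'M':(.4315,-.195),'L':(.603,-.2525)}
s=snap('scene')
for k,xy in P.items(): print(k,locate(s,k,xy,.009))
b=cv2.resize(cv2.cvtColor(s['color'],cv2.COLOR_RGB2BGR)[100:280,60:440],None,fx=2.1,fy=2.1,interpolation=cv2.INTER_CUBIC)
cv2.imwrite('pics/f.png',b)
s=snap('top')
for k,xy in P.items(): print('top',k,locate(s,k,xy,.009))
E
```

```text
[ 0.40720601 -0.50428443  0.17064969] 21.275
S (array([ 0.51623286, -0.22439906]), np.int32(156), 167.86755833716597)
M (array([ 0.4306546 , -0.19530336]), np.int32(301), 322.47535662550945)
L (array([ 0.60172515, -0.25302647]), np.int32(603), 627.0782273096265)
top S (array([ 0.51691148, -0.22195019]), np.int32(76), 88.68365104403347)
top M (array([ 0.43159268, -0.19347304]), np.int32(182), 203.37549468199722)
top L (array([ 0.60258512, -0.25050235]), np.int32(340), 371.9468348477967)
```

View pics/f.png

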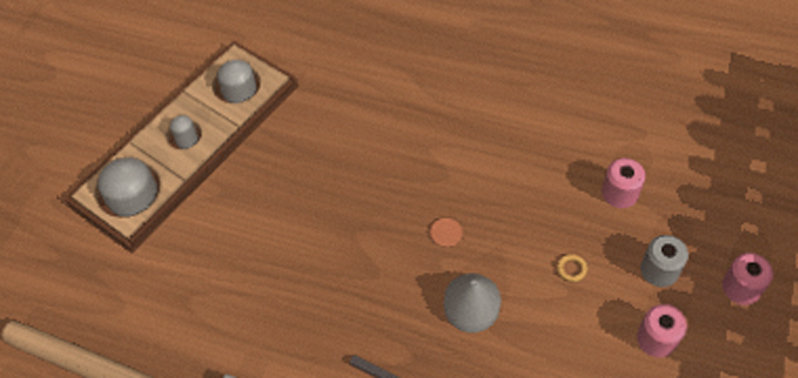

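All three heads stand upright in their own pockets: S at (183,131), M at (236,80), L at (127,186). The cone and the flat head are untouched and the arm is clear, so I'm handing in.

```bash
python3 -c "
from plant import ctrl; print(ctrl.finish_job())"
```

```text
the job is handed in; nothing more can be done
None
```

All three dome-topped heads are in the caddy, each upright in the pocket for its size. I placed them smallest, middle, then largest, and handed the job in at about 21 s.

The last pictures from both cameras put each head within about 3 mm of its pocket centre, with outlines matching a head standing on the pocket floor. The flat and cone heads were not touched, and the arm was clear of everything.

No check failed. The two cameras disagreed by about 2–3 mm, close to the stated calibration error and well inside the 7.5 mm side clearance.

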